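Lock the filter retainers of a sterilisation container lid

TASK

The container lid lies inside up with both of its filter retainers unlocked. With one fingertip, gently push the upright tab of each locking bar so that the bar turns clockwise (seen from above) until its ends are fully home under their hook catches. Do not grip or lift anything, leave the lid lying where it is, and do not disturb the things around it.

Things in the scene. Friction and masses are not known exactly. Their poses are not given: they have to be found in the camera images.
- lid: Loose aluminium container lid, inside up: a pan 280 (x) x 580 mm (y), 1.1-1.7 kg, walls 30 mm high, floor 4 mm. Origin: centre of underside, on the table; z up; at yaw 0 x points away from the robot, y to its left; yaw varies. At y = +140 (left) and -140 mm (right) lies a perforated retainer plate, 196 mm across, top 8 mm above the table, with a locking bar. Slides if pushed over about 7 N.
- left_pivot (a point): Top centre of the left bar's hub (28 mm across), 26.5 mm above the table, at lid x 0, y +140 mm. Towards the lid's +x and -x from it stand two steel hook catches, 74 to 92 mm from the pivot, 21 mm high above the table; each is open on the side from which a bar end comes when turning clockwise.
- right_pivot (a point): The same for the right bar, at lid x 0, y -140 mm.
- left_tab (a point): Near the top of one tab of the left bar, 46 mm from the pivot, 33 mm above the table. Bar: dark steel, 172 x 14 mm, centred on the pivot, 10.5 to 14.5 mm above the table. On its centre line each arm has an upright tab 3 mm thick, 33 to 59 mm from the pivot, top 34.5 mm above the table; push either. Locked, this tab lies towards the lid's +x, the other towards -x.
- right_tab (a point): The same for the right locking bar.
- left_bar (a joint): Left bar's angle, rad: 0 = locked, bar along the lid's x, ends under the hooks against the stop; grows counter-clockwise seen from above, up to 1.5. Starts at 0.6 to 1.35. Stiff to turn (0.10 N m, about 2 N at a tab) and stays where it is left.
- right_bar (a joint): The same for the right locking bar (also locked by turning clockwise to 0).
- battery: Bystander: red battery block with a black top, 58 x 58 x 60 mm, loose, beyond the lid's far long side. Origin: centre of its underside.
- gallipot: Bystander: small steel bowl, 80 mm across, 45 mm high, loose, beyond the lid's far long side. Origin: centre of its underside.
- trial: Bystander: grey implant trial, a disc 52 mm across with a stub, 34 mm high, loose, beyond the lid's right end. Origin: centre of its underside.

How it is judged:
By the outcome, as a careful person would: the job done as asked, in the order asked, and still so for the second after the job is handed in, with the robot touching nothing.
It also fails if it takes over 48 s, if anything falls off the work surface, if the arm or the gripper's body presses on something with over 40 N, if the wrist force passes 120 N, or if a joint passes its speed limit or range.

ROBOT

A 6-joint arm with a two-finger parallel gripper is mounted at the origin on the work surface. World frame = base frame: x ahead of the robot, y to its left, z up, the work surface at z = 0. Lengths are in mm, angles in rad, forces in N, time in s.
With the tool pointing down it reaches from about 225 to 875 mm from the base axis. Payload 3.4 kg.
Tool frame: the origin (TCP) lies at the very end of the fingers, on their centre line; the grasp point (between the pads) lies arm.grip_point_offset behind it (arm.grip_point_offset is the distance from the TCP to the grasp point, in mm); z points along the fingers, y is the line along which they close (so a half turn about z gives the same grasp; the last joint's range is limited). The gripper opens to 85 mm and grips with 20 to 120 N. Pads are 22 mm wide; open, the fingers measure 114 mm over their backs; the gripper's body (76 mm by 85 mm) begins 54 mm behind the grasp point. The pads swing forward as they close: fully open they stand 13 mm farther back than shut.
Start: joints at [1.089, 0.276, 1.505, -0, 1.361, -0.121], TCP at [203.007, 538.007, 231.328] pointing down, gripper open.
Joint ranges: [-2.89, 2.89], [-0.75, 2.08], [0.22, 2.7], [-1.18, 4.32], [0.11, 2.71], [-2.7, 2.7]. Speed limits (rad/s): [2.57, 2.57, 3.14, 3.14, 3.14, 3.14].

INTERFACE

Orientations are given as a unit quaternion [w, x, y, z].
In Python, from cell import arm gives the robot as it stands.
- The arm moves only by the tool apply_moves, never from a script. Its argument "motion" is one flat list of numbers, 7 for each row, row after row: the turn, a rotation vector about the tool's x, y, z in degrees, then the shift along the tool's x, y, z in m, then the opening, from -1 (shut) to 1 (fully open). In form: [rx, ry, rz, tx, ty, tz, gripper, rx, ry, rz, tx, ty, tz, gripper, ...]. A call has 1 to 12 rows; each row is the pose to reach, as a shift and turn from the pose commanded when the call began, along the tool's axes at that moment; what a row does not reach only later rows make up. A row lasts 1/12 s, in which the tool goes at most 41.7 mm and 7.16 degrees, less where a joint would pass 70% of its speed; a pose out of reach is approached as far as the arm can. A call with a gripper value outside its range is refused whole. The fingers move at their own pace and stop on an object; "force" is the grip in N (left out, the last holds). Time passes only in rows, so rows that repeat a pose let the fingers close. It gives the time, the measured TCP pose, the force, the opening and the grip force at its end, in the units of the state.
- arm.state(): the state, without advancing time (a new reading comes with each control period).
- arm.snapshot(name): name is "side" or "top"; returns the picture (420x560x3 uint8, red, green, blue); there is no depth.
- arm.calibration(name): a dict with "fx", "fy", "cx", "cy" (pixels), "dist_coeffs" ([k1, k2, p1, p2, k3] as OpenCV has them; the pictures are not rectified), "xyz" and "orientation" of the camera in the world. Camera axes: x right, y down, z forward; pixel columns grow to the right and rows downward; lengths in mm; the calibration is good to about 2 mm. A picture is of the moment at which its call begins. calibration takes no time and is no camera call.
- arm.close_job(): hands the job in; it is judged then, once.
Trained networks look in the newest picture that a camera, given by its name, has taken for a name from the list of things; names that differ only in an ending like _2 or _b are one class to them, and where a whole thing is asked for, a point or a joint stands for the part that bears it (a point fixed in the world has none). Each returns a list of dicts, best first, with "p" (0 to 1); they miss things now and then, are a little off and sometimes report something else, mostly with a low value. They report only what shows in the picture. A call takes as long as a camera call.
- arm.spot_in(label, camera): "rect" ([left, top, right, bottom] in pixels, round what is visible of it).
The state is a dict: "time": time; "q": joint angles; "qvel": joint speeds; "tau": joint torques, N m; "ee_pos": TCP position; "ee_rot": TCP orientation; "force": force on the tool from outside, world axes, zero at the start; "ft_torque": the same for the moment, N m; "width": finger opening in mm; "grasp_force": force on a finger pad.
Only numpy, scipy, OpenCV 4.12 (cv2) and the standard library are available. Lean on these libraries where they do the work, as an engineer would, in place of code of your own. Each camera call takes 0.05 s, during which the arm holds its last target. There are 200 camera calls.

## Working session

There is one attempt and no reset: what is moved stays moved. The work goes in short steps, Python scripts to look and compute and a tool call to move; the robot and the scene stay as the last step left them, time stands still between calls to the robot, and variables do not carry over. Pictures are saved under pics/ and viewed, at most 10 in all, crops included, and the job is handed in when it is done.

Besides the shell and the picture viewer there is one more tool, called after "Emit:" in YAML: its name, and indented under it one key for each argument. apply_moves: Moves the arm, as the interface text tells. Its arguments: {"type":"object","properties":{"motion":{"type":"array"},"force":{"type":"number"}},"required":["motion"]}

```bash
mkdir -p pics; python3 - <<'E'
from cell import arm
import cv2
for n in("top","side"):
    cv2.imwrite(f"pics/{n}0.png",arm.snapshot(n)[:,:,::-1])
    print(n,arm.calibration(n))
    for l in ("lid","left_pivot","left_tab","left_bar","battery","gallipot","trial"):
        print(l,[( [round(float(v)) for v in d["rect"]],round(d["p"],2)) for d in arm.spot_in(l,n)][:5])
s=arm.state();print(s["time"],s["ee_pos"],s["ee_rot"],s["width"])
print(getattr(arm,"grip_point_offset",None))
E
```

```text
top {'fx': 382.4370841470432, 'fy': 382.4370841470432, 'cx': 284.43228050996834, 'cy': 209.31428821263162, 'dist_coeffs': array([-0.08436856,  0.        ,  0.        ,  0.        ,  0.        ]), 'xyz': array([482.34113495, -89.77435497, 982.49562895]), 'orientation': array([ 0.05288918, -0.70367866,  0.70675129, -0.05041519])}
lid [([99, 170, 337, 305], 0.88)]
left_pivot [([94, 173, 340, 305], 0.56)]
left_tab [([139, 208, 188, 251], 0.67), ([340, 247, 361, 269], 0.48)]
left_bar [([136, 208, 190, 249], 0.74)]
battery [([178, 144, 204, 172], 0.74)]
gallipot [([242, 144, 273, 174], 0.56)]
trial [([344, 248, 358, 269], 0.65)]
side {'fx': 409.4002530057931, 'fy': 409.4002530057931, 'cx': 278.7257845861417, 'cy': 210.20033401091612, 'dist_coeffs': array([-0.05362592,  0.        ,  0.        ,  0.        ,  0.        ]), 'xyz': array([ 469.23784641, -612.05460885,  723.42716629]), 'orientation': array([-0.34485463,  0.92781482, -0.13035305,  0.05694753])}
lid [([171, 107, 315, 302], 0.63)]
left_pivot [([222, 201, 248, 265], 0.65), ([171, 105, 310, 303], 0.59)]
left_tab [([212, 131, 244, 170], 0.59)]
left_bar [([207, 130, 239, 171], 0.76)]
battery [([285, 133, 314, 165], 0.63)]
gallipot [([308, 181, 339, 212], 0.63)]
trial [([226, 305, 254, 332], 0.75)]
0.8 [203.02035472 538.00657461 231.35340088] [3.94102348e-05 1.79409352e-01 9.83774505e-01 7.50554209e-05] 85.23676899028082
18.700000000000003
```

View pics/top0.png

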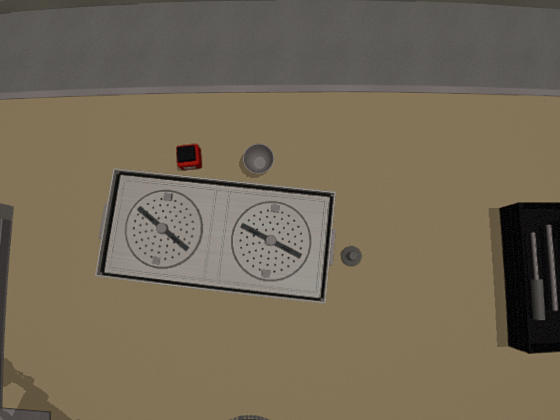

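View pics/side0.png

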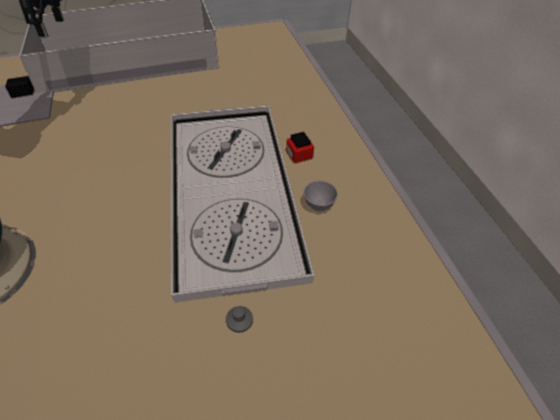

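The top view shows the left hub at about (162,229), with its bar running from (139,208) to (188,249). The right hub is at about (270,240), with its bar from (242,226) to (300,256). The hooks are at (168,197)/(156,261) and (275,208)/(265,273). The side view agrees. Next I'll refine these and turn them into millimetres.

```bash
cat > h.py <<'E'
from cell import arm
import cv2, numpy as np
from scipy.spatial.transform import Rotation as R
def world(cam,uv,z):
    c=arm.calibration(cam);K=np.array([[c["fx"],0,c["cx"]],[0,c["fy"],c["cy"]],[0,0,1]])
    p=cv2.undistortPoints(np.array(uv,float).reshape(-1,1,2),K,c["dist_coeffs"])[:,0]
    d=R.from_quat(np.roll(c["orientation"],-1)).apply(np.c_[p,np.ones(len(p))])
    o=c["xyz"];return (o+d*((z-o[2])/d[:,2])[:,None])[:,:2]
def bar(im,cam,hub,rad,zb=18):
    g=im.max(2).astype(int);yy,xx=np.mgrid[:420,:560]
    m=((g<70)&(np.hypot(xx-hub[0],yy-hub[1])<rad)).astype(np.uint8)
    n,l,st,_=cv2.connectedComponentsWithStats(m,connectivity=8)
    m=np.isin(l,[i for i in range(1,n) if st[i,4]>12])
    uv=np.argwhere(m)[:,::-1]
    w=world(cam,uv,zb);c=w.mean(0);u,s,vt=np.linalg.svd(w-c,full_matrices=False);v=vt[0]*np.sign(vt[0,0])
    t=(w-c)@v
    return c,np.degrees(np.arctan2(v[1],v[0])),t.min(),t.max(),s/np.sqrt(len(w)),len(w)
E
python3 - <<'E'
from h import *
np.set_printoptions(precision=1,suppress=True)
H={"top":[(162,229),(270.5,240.5)],"side":[(225.5,147),(236.5,229)]}
HK={"top":[(168,197),(156,261),(275,208),(265,273)],"side":[(257,145),(194,150),(274,226),(198,233)]}
for n in H:
    im=cv2.imread(f"pics/{n}0.png")
    hw=world(n,H[n],26.5);print(n,"hubs",hw, "yaw",np.degrees(np.arctan2(*(hw[0]-hw[1])[::-1]))-90)
    k=world(n,HK[n],21);print("hooks mid",(k[0]+k[1])/2,(k[2]+k[3])/2,"yaw",[np.degrees(np.arctan2(*(k[i]-k[i+1])[::-1])) for i in(0,2)],np.linalg.norm(k[0]-k[1]))
    for i,h in enumerate(H[n]): print("bar",*bar(im,n,h,36 if n=="top" else 38))
t=cv2.imread("pics/top0.png")[165:310,90:370];s=cv2.imread("pics/side0.png")[100:310,160:350]
a=cv2.resize(t,(784,406),interpolation=cv2.INTER_CUBIC);cv2.imwrite("pics/topz.png",a)
E
```

```text
top hubs [[574.2 223.7]
 [544.5 -51.6]] yaw -6.144145266566724
hooks mid [575.5 225.6] [545.8 -50.2] yaw [np.float64(-8.546814816160676), np.float64(-8.704515884969483)] 165.6069949234705
bar [576.6 224.3] 51.06518115009894 -81.22640272551361 86.0938139857357 [52.6  3.6] 250
bar [545.8 -51.4] 62.120798881504435 -82.8078037943614 83.574510646295 [52.2  3.4] 255
side hubs [[577.4 210.1]
 [546.5 -62.7]] yaw -6.478275798692863
hooks mid [578.4 214.6] [546.3 -59.6] yaw [np.float64(-8.471803875831453), np.float64(-8.854966353791893)] 164.56254204497046
bar [585.1 281.5] 73.31964244991704 -141.63629146806747 90.04183080783186 [78.  30.4] 342
bar [541.9 -66. ] 62.16945913537536 -74.94101498289761 90.47955458113461 [52.4  3.2] 247
```

View pics/topz.png

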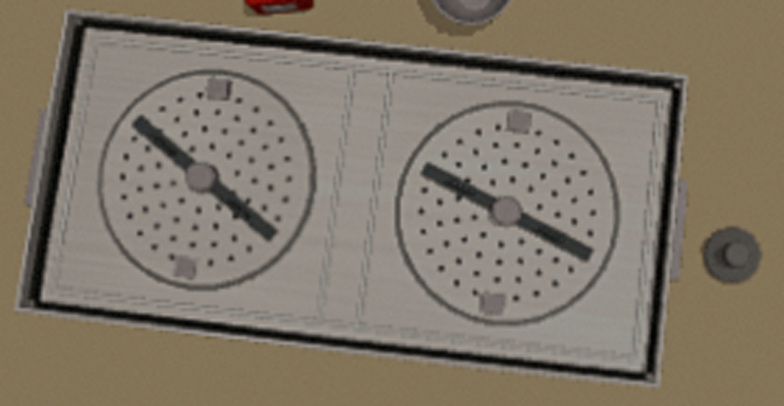

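Emit:
apply_moves:
  motion: [0, 0, 108, -0.445, -0.109, 0, -1, 0, 0, 108, -0.445, -0.109, 0, -1, 0, 0, 108, -0.445, -0.109, 0, -1, 0, 0, 108, -0.445, -0.109, 0, -1, 0, 0, 108, -0.445, -0.109, 0, -1, 0, 0, 108, -0.445, -0.109, 0, -1, 0, 0, 108, -0.445, -0.109, 0, -1, 0, 0, 108, -0.445, -0.109, 0, -1, 0, 0, 108, -0.445, -0.109, 0, -1, 0, 0, 108, -0.445, -0.109, 0, -1, 0, 0, 108, -0.445, -0.109, 0, -1, 0, 0, 108, -0.445, -0.109, 0, -1]
  force: 40

```text
time: 1.8
ee_pos: [587.9, 273.6, 230.5]
ee_rot: [0.003, 0.806, 0.593, 0.001]
force: [0.3, 1.5, 0.1]
width: -0.1
grasp_force: 0.0
```

```bash
cat >> h.py <<'E'
def rel(x,y,z,yaw):
    "turn (deg about tool z) and tool-axis shift (m) to a tool-down pose with tool x at world yaw (deg)"
    s=arm.state();r=R.from_quat(np.roll(s["ee_rot"],-1));
    t=r.inv().apply(np.array([x,y,z])-s["ee_pos"])/1000
    a=np.radians(yaw);X=np.array([np.cos(a),np.sin(a),0]);Z=np.array([0,0,-1.]);T=R.from_matrix(np.c_[X,np.cross(Z,X),Z])
    return (r.inv()*T).as_rotvec(degrees=True).round(2),t.round(4)
def yaw():
    s=arm.state();v=R.from_quat(np.roll(s["ee_rot"],-1)).apply([1,0,0]);return np.degrees(np.arctan2(v[1],v[0]))
E
python3 - <<'E'
from h import *
s=arm.state();print(s["time"],s["ee_pos"],yaw(),s["width"],s["q"],s["force"]);print(rel(581,278.6,70,51))
E
```

```text
1.8 [587.87363335 273.59059065 230.45758808] 72.67835837430081 -0.09160373733845355 [ 0.33104847  0.38582463  1.34138208 -0.00484714  1.41066166  0.6341273 ] [0.34566263 1.46701003 0.07013666]
(array([ 0.35,  0.03, 21.68]), array([ 0.003 , -0.009 ,  0.1604]))
```

Emit:
apply_moves:
  motion: [0, 0, 21.7, 0.003, -0.009, 0.04, -1, 0, 0, 21.7, 0.003, -0.009, 0.08, -1, 0, 0, 21.7, 0.003, -0.009, 0.12, -1, 0, 0, 21.7, 0.003, -0.009, 0.155, -1, 0, 0, 21.7, 0.003, -0.009, 0.16, -1, 0, 0, 21.7, 0.003, -0.009, 0.16, -1]

```text
time: 2.3
ee_pos: [571.4, 283.7, 68.9]
ee_rot: [-0.0, 0.9, 0.436, -0.003]
force: [-0.3, 0.5, 0.2]
width: 0.2
grasp_force: 0.0
```

```bash
cat >> h.py <<'E'
def px(cam,P):
    c=arm.calibration(cam);K=np.array([[c["fx"],0,c["cx"]],[0,c["fy"],c["cy"]],[0,0,1]])
    r=R.from_quat(np.roll(c["orientation"],-1)).inv()
    return cv2.projectPoints(np.atleast_2d(P).astype(float),r.as_rotvec(),-r.apply(c["xyz"]),K,c["dist_coeffs"])[0][:,0]
def pair(fn,ctr,w=66,zoom=6):
    out=[]
    for n in("top","side"):
        im=np.ascontiguousarray(arm.snapshot(n)[:,:,::-1]);cv2.imwrite(f"pics/{fn}_{n}.png",im)
        u=px(n,ctr)[0].astype(int)-w//2;u=np.maximum(u,0);cr=im[u[1]:u[1]+w,u[0]:u[0]+w];print(n,"crop origin",u,"tcp px",px(n,arm.state()["ee_pos"]))
        cr=cv2.resize(cr,None,fx=zoom,fy=zoom,interpolation=cv2.INTER_CUBIC)
        for p in px(n,arm.state()["ee_pos"]): cv2.drawMarker(cr,tuple(int(v) for v in (p-u+.5)*zoom),(0,255,0),0,10,1)
        out.append(cr)
    cv2.imwrite(f"pics/{fn}.png",np.hstack(out))
E
python3 - <<'E'
from h import *
s=arm.state();print(s["time"],s["ee_pos"],yaw(),s["force"]);pair("p1",[585,240,30])
E
```

```text
2.3 [571.38844093 283.72386053  68.91748328] 51.713315026706475 [-0.33502256  0.54371016  0.17409716]
top crop origin [122 191] tcp px [[131.58524304 227.56494581]]
side crop origin [192 105] tcp px [[217.42357668 115.63768852]]
```

View pics/p1.png

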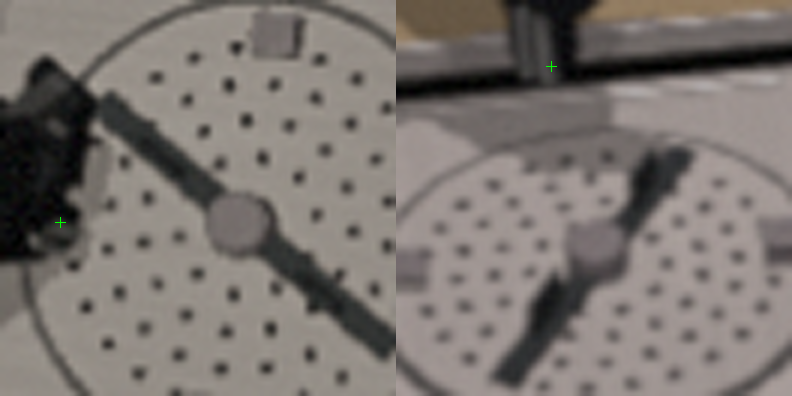

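The side marker sits on the fingertip, so the calibration holds. In the refined crops the left hub is at top (161.5,226.5) and side (225,144.5), which puts the pivot at about (577,221.5). Next I'll go to the standoff and descend.

```bash
python3 - <<'E'
from h import *
print(world("top",[(161.5,226.7)],26.5),world("side",[(225,144.7)],26.5))
s=arm.state();print(s["ee_pos"],yaw());print(rel(582.6,276,24,51))
E
```

```text
[[580.02728848 225.20903669]] [[577.99251182 219.49705819]]
[574.68978399 284.99693915  73.16447312] 51.70844351788253
(array([ 0.1 , -0.16,  0.71]), array([-0.0023,  0.0117,  0.0492]))
```

Emit:
apply_moves:
  motion: [0, 0, 0.7, -0.002, 0.011, 0, -1, 0, 0, 0.7, -0.002, 0.011, 0, -1, 0, 0, 0.7, -0.002, 0.011, 0.015, -1, 0, 0, 0.7, -0.002, 0.011, 0.03, -1, 0, 0, 0.7, -0.002, 0.011, 0.044, -1, 0, 0, 0.7, -0.002, 0.011, 0.048, -1, 0, 0, 0.7, -0.002, 0.011, 0.048, -1, 0, 0, 0.7, -0.002, 0.011, 0.048, -1, 0, 0, 0.7, -0.002, 0.011, 0.048, -1]

```text
time: 3.15
ee_pos: [581.7, 276.3, 24.8]
ee_rot: [0.0, 0.903, 0.43, 0.001]
force: [1.0, -0.5, 0.2]
width: 0.4
grasp_force: 0.0
```

```bash
cat >> h.py <<'E'
def arc(P,angs,d,z=24,r=46,turn=0):
    "rows: tool poses beside a tab, at bar angles (world deg), standoff d"
    for a in angs:
        t=np.radians(a);e=np.array([np.cos(t),np.sin(t)]);n=np.array([-e[1],e[0]])
        q=np.array(P)+r*e+d*n;rv,t3=rel(*q,z,a+turn);print(a,rv,t3)
E
python3 - <<'E'
from h import *
s=arm.state();print(s["ee_pos"],yaw(),s["force"],s["time"]);arc((578.5,222),[51],22);arc((578.5,222),range(51,3,-4),16)
E
```

```text
[581.65541304 276.2967027   24.80927663] 50.977190738619385 [ 1.0072556  -0.50412258  0.16398184] 3.15
51 [ 0.08 -0.14 -0.02] [0.0018 0.0097 0.0008]
51 [ 0.08 -0.14 -0.02] [0.0018 0.0157 0.0008]
47 [ 0.08 -0.14  3.98] [0.0028 0.019  0.0008]
43 [ 0.07 -0.14  7.98] [0.0036 0.0223 0.0008]
39 [ 0.07 -0.15 11.98] [0.0041 0.0256 0.0009]
35 [ 0.06 -0.15 15.98] [0.0045 0.029  0.0009]
31 [ 0.06 -0.15 19.98] [0.0045 0.0324 0.0009]
27 [ 0.05 -0.15 23.98] [0.0044 0.0358 0.0009]
23 [ 0.05 -0.15 27.98] [0.004  0.0392 0.0009]
19 [ 0.04 -0.16 31.98] [0.0033 0.0425 0.0009]
15 [ 0.04 -0.16 35.98] [0.0025 0.0458 0.0009]
11 [ 3.000e-02 -1.600e-01  3.998e+01] [0.0014 0.049  0.0009]
7 [ 2.000e-02 -1.600e-01  4.398e+01] [0.     0.0522 0.0009]
```

Emit:
apply_moves:
  motion: [0, 0, 0, 0.002, 0.005, 0, -1, 0, 0, 0, 0.002, 0.01, 0, -1, 0, 0, 0, 0.002, 0.013, 0, -1, 0, 0, 0, 0.002, 0.0155, 0, -1, 0, 0, 4, 0.003, 0.019, 0, -1, 0, 0, 8, 0.0035, 0.022, 0, -1, 0, 0, 12, 0.004, 0.0255, 0, -1, 0, 0, 16, 0.0045, 0.029, 0, -1, 0, 0, 20, 0.0045, 0.0325, 0, -1, 0, 0, 24, 0.0045, 0.036, 0, -1, 0, 0, 24, 0.0045, 0.036, 0, -1, 0, 0, 24, 0.0045, 0.036, 0, -1]

```text
time: 4.15
ee_pos: [611.1, 256.9, 23.5]
ee_rot: [-0.0, 0.972, 0.234, -0.0]
force: [-1.9, 0.1, 2.5]
width: -0.0
grasp_force: 1.0
```

```bash
python3 - <<'E'
from h import *
s=arm.state();print(s["ee_pos"],yaw(),s["force"],s["ft_torque"],s["time"]);pair("p2",[585,240,30])
arc((578.5,222),[27,24,21,18,15,12,9,6,4,2,0,-2],16)
E
```

```text
[611.12715039 256.88329199  23.49019842] 27.06329761585137 [-1.94632588  0.06138051  2.48207986] [ 0.09410544  0.28625783 -0.054258  ] 4.15
top crop origin [122 191] tcp px [[150.24539362 214.75657114]]
side crop origin [192 105] tcp px [[234.48224606 134.7645227 ]]
27 [-0.01  0.    0.06] [ 0.001   0.0003 -0.0006]
24 [-0.01  0.    3.06] [ 0.0018  0.0027 -0.0006]
21 [-0.01  0.    6.06] [ 0.0025  0.0051 -0.0006]
18 [-0.01  0.    9.06] [ 0.003   0.0076 -0.0006]
15 [-1.000e-02  0.000e+00  1.206e+01] [ 0.0034  0.0102 -0.0006]
12 [-1.000e-02  0.000e+00  1.506e+01] [ 0.0036  0.0127 -0.0006]
9 [-1.000e-02  0.000e+00  1.806e+01] [ 0.0037  0.0153 -0.0006]
6 [-1.000e-02  0.000e+00  2.106e+01] [ 0.0037  0.0178 -0.0006]
4 [-1.000e-02  0.000e+00  2.306e+01] [ 0.0036  0.0195 -0.0006]
2 [-1.000e-02  0.000e+00  2.506e+01] [ 0.0035  0.0212 -0.0006]
0 [-1.000e-02  0.000e+00  2.706e+01] [ 0.0033  0.0229 -0.0006]
-2 [-1.000e-02  0.000e+00  2.906e+01] [ 0.003   0.0246 -0.0006]
```

View pics/p2.png

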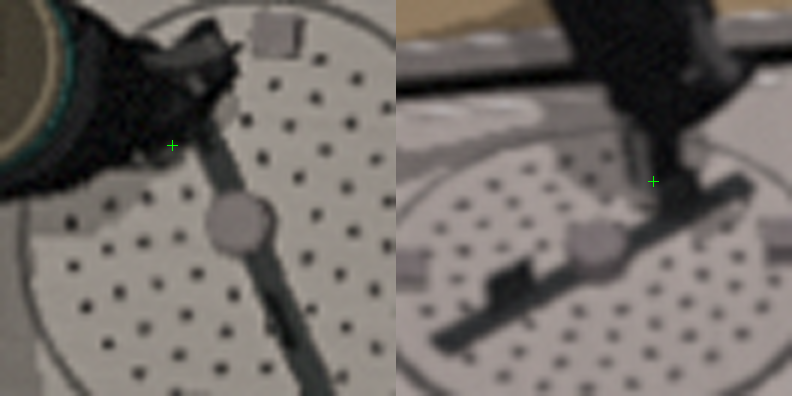

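Emit:
apply_moves:
  motion: [0, 0, 3, 0.001, 0.0027, 0, -1, 0, 0, 6, 0.0018, 0.005, 0, -1, 0, 0, 9, 0.0023, 0.0075, 0, -1, 0, 0, 12, 0.0026, 0.01, 0, -1, 0, 0, 15, 0.0028, 0.0127, 0, -1, 0, 0, 18, 0.0028, 0.0153, 0, -1, 0, 0, 21, 0.0028, 0.0178, 0, -1, 0, 0, 23, 0.0027, 0.0195, 0, -1, 0, 0, 25, 0.0026, 0.0212, 0, -1, 0, 0, 27, 0.0024, 0.0229, 0, -1, 0, 0, 27, 0.0024, 0.0229, 0, -1, 0, 0, 27, 0.0024, 0.0229, 0, -1]

```text
time: 5.25
ee_pos: [623.5, 237.9, 23.2]
ee_rot: [-0.0, 1.0, 0.001, -0.0]
force: [-1.0, 2.6, 0.8]
width: -0.4
grasp_force: 1.2
```

```bash
python3 - <<'E'
from h import *
s=arm.state();print(s["ee_pos"],yaw(),s["force"],s["ft_torque"],s["time"])
arc((578.5,222),[0,-1,-2,-3,-4,-5,-6,-7],16)
E
```

```text
[623.45495697 237.89451334  23.23456501] 0.06346449560748987 [-1.01239722  2.59324779  0.84246371] [ 0.29975247  0.28890294 -0.0441786 ] 5.25
0 [-0.03  0.03  0.06] [ 0.001  -0.0001 -0.0008]
-1 [-0.03  0.03  1.06] [ 0.0013  0.0007 -0.0008]
-2 [-0.03  0.03  2.06] [ 0.0016  0.0015 -0.0008]
-3 [-0.03  0.03  3.06] [ 0.0018  0.0023 -0.0008]
-4 [-0.03  0.03  4.06] [ 0.002   0.0031 -0.0008]
-5 [-0.03  0.03  5.06] [ 0.0023  0.004  -0.0008]
-6 [-0.03  0.03  6.06] [ 0.0025  0.0048 -0.0008]
-7 [-0.03  0.03  7.06] [ 0.0026  0.0056 -0.0008]
```

Emit:
apply_moves:
  motion: [0, 0, 1, 0.0003, 0.0008, 0, -1, 0, 0, 2, 0.0006, 0.0016, 0, -1, 0, 0, 3, 0.0008, 0.0024, 0, -1, 0, 0, 4, 0.001, 0.0032, 0, -1, 0, 0, 4, 0.001, 0.0032, 0, -1]

```text
time: 5.67
ee_pos: [624.9, 234.3, 23.2]
ee_rot: [-0.0, 0.999, -0.036, -0.0]
force: [-2.3, 2.4, 0.6]
width: -0.1
grasp_force: 1.2
```

Emit:
apply_moves:
  motion: [0, 0, 1, 0.0002, 0.0004, 0, -1, 0, 0, 1, 0.0002, 0.0008, 0, -1, 0, 0, 1, 0.0002, 0.0008, 0, -1]

```text
time: 5.92
ee_pos: [625.0, 234.1, 23.3]
ee_rot: [-0.001, 0.999, -0.044, 0.0]
force: [-2.8, 4.8, 0.0]
width: -0.2
grasp_force: 2.0
```

```bash
python3 - <<'E'
from h import *
s=arm.state();print(s["ee_pos"],yaw(),s["force"],s["ft_torque"],s["time"]);pair("p3",[585,230,20])
im=cv2.imread("pics/p3_top.png");c=im[190:275,115:200]
E
```

```text
[624.99109702 234.07517925  23.29601023] -5.040267294021125 [-2.75833873  4.80117633  0.03094089] [ 0.73852875  0.25756753 -0.02736766] 5.9167
top crop origin [127 192] tcp px [[159.23691612 209.3534359 ]]
side crop origin [194 110] tcp px [[241.3904202  139.17175893]]
```

View pics/p3.png

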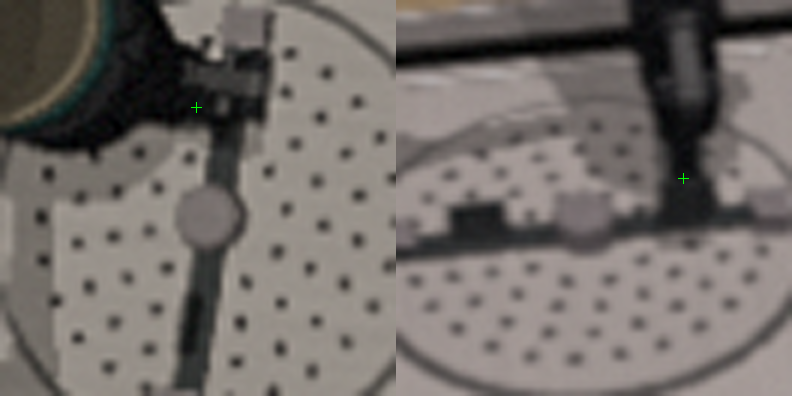

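The force jumped to 4.8 N for only 0.2 mm of travel, and the top crop shows the bar running from hook to hook at (240,25)–(180,390), so the left bar is against its stop. Next I'll back off, lift and cross to the right bar.

Emit:
apply_moves:
  motion: [0, 0, 0, 0, -0.005, 0, -1, 0, 0, 0, 0, -0.015, 0, -1, 0, 0, 0, 0, -0.02, -0.01, -1, 0, 0, 0, 0, -0.02, -0.04, -1, 0, 0, 0, 0, -0.02, -0.07, -1, 0, 0, 0, 0, -0.02, -0.07, -1, 0, 0, 0, 0, -0.02, -0.07, -1]

```text
time: 6.6
ee_pos: [629.0, 254.1, 96.6]
ee_rot: [-0.001, 0.999, -0.043, 0.003]
force: [0.4, -0.6, -0.4]
width: -0.1
grasp_force: 0.0
```

```bash
python3 - <<'E'
from h import *
s=arm.state();print(s["ee_pos"],yaw(),s["time"]);print(rel(543,-1.3,93,62))
E
```

```text
[628.95708514 254.11513876  96.59454646] -4.978547140776389 6.6
(array([  0.14,  -0.38, -66.98]), array([-0.0635,  0.2619,  0.0028]))
```

Emit:
apply_moves:
  motion: [0, 0, -67, -0.0635, 0.262, 0, -1, 0, 0, -67, -0.0635, 0.262, 0, -1, 0, 0, -67, -0.0635, 0.262, 0, -1, 0, 0, -67, -0.0635, 0.262, 0, -1, 0, 0, -67, -0.0635, 0.262, 0, -1, 0, 0, -67, -0.0635, 0.262, 0, -1, 0, 0, -67, -0.0635, 0.262, 0, -1, 0, 0, -67, -0.0635, 0.262, 0, -1, 0, 0, -67, -0.0635, 0.262, 0, -1, 0, 0, -67, -0.0635, 0.262, 0, -1, 0, 0, -67, -0.0635, 0.262, 0, -1, 0, 0, -67, -0.0635, 0.262, 0, -1]

```text
time: 7.6
ee_pos: [540.1, -2.1, 92.7]
ee_rot: [-0.0, 0.858, 0.514, -0.001]
force: [0.4, -0.3, -0.4]
width: -0.1
grasp_force: 0.0
```

```bash
python3 - <<'E'
from h import *
np.set_printoptions(precision=2,suppress=True)
im=arm.snapshot("top")[:,:,::-1];cv2.imwrite("pics/p4_top.png",im)
t0=cv2.imread("pics/top0.png");print("left",bar(im,"top",(162,229),36)[:2],"right0",bar(t0,"top",(270.5,240.5),36)[:2])
cv2.imwrite("pics/p4.png",cv2.resize(im[180:290,110:320],None,fx=3.7,fy=3.7,interpolation=cv2.INTER_CUBIC))
s=arm.state();print(s["ee_pos"],yaw(),s["time"]);print(rel(543,-1.3,24,62))
E
```

```text
left (array([563.74, 206.81]), np.float64(10.911023094924804)) right0 (array([545.78, -51.43]), np.float64(62.120798881504435))
[540.21  -1.97  92.79] 61.90161740794751 7.65
(array([-0.06,  0.03, -0.1 ]), array([0.  , 0.  , 0.07]))
```

View pics/p4.png

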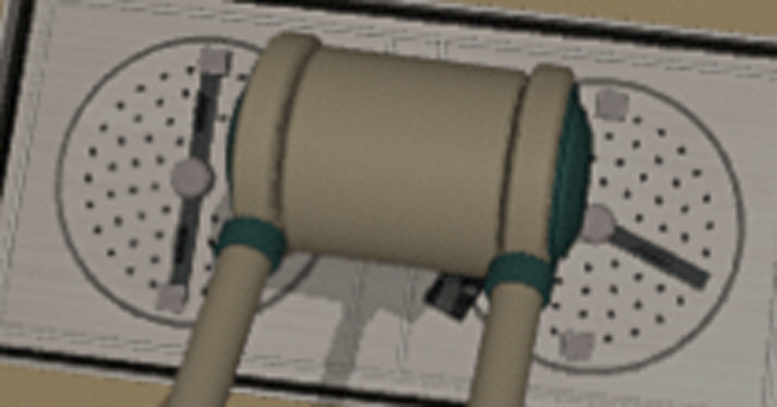

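The left bar lies hook to hook, from (213,70) to (175,290), and the lid hasn't moved. The right bar is untouched. Next I'll descend beside its tab.

Emit:
apply_moves:
  motion: [0, 0, 0, 0.002, -0.002, 0.03, -1, 0, 0, 0, 0.002, -0.002, 0.05, -1, 0, 0, 0, 0.002, -0.002, 0.064, -1, 0, 0, 0, 0.002, -0.002, 0.069, -1, 0, 0, 0, 0.002, -0.002, 0.069, -1, 0, 0, 0, 0.002, -0.002, 0.069, -1, 0, 0, 0, 0.002, -0.002, 0.069, -1]

```text
time: 8.23
ee_pos: [540.7, 0.6, 25.2]
ee_rot: [0.001, 0.857, 0.515, 0.001]
force: [-0.3, -0.9, -0.0]
width: 0.1
grasp_force: 0.0
```

```bash
python3 - <<'E'
from h import *
s=arm.state();print(s["ee_pos"],yaw(),s["force"],s["time"]);arc((548,-56),[62],22);arc((548,-56),range(62,13,-5),16)
E
```

```text
[540.67187419   0.64574433  25.18953752] 61.97645492086867 [-0.2881824  -0.85051651 -0.01674316] 8.2333
62 [ 0.1  -0.04 -0.02] [-0.0006  0.0111  0.0012]
62 [ 0.1  -0.04 -0.02] [-0.0006  0.0171  0.0012]
57 [ 0.1  -0.04  4.98] [0.0007 0.0211 0.0012]
52 [ 0.1  -0.05  9.98] [0.0015 0.0253 0.0012]
47 [ 0.1  -0.05 14.98] [0.002  0.0295 0.0012]
42 [ 0.1  -0.06 19.98] [0.0021 0.0338 0.0013]
37 [ 0.09 -0.06 24.98] [0.0019 0.038  0.0013]
32 [ 0.09 -0.07 29.98] [0.0013 0.0422 0.0013]
27 [ 0.09 -0.07 34.98] [0.0003 0.0463 0.0013]
22 [ 0.09 -0.07 39.98] [-0.001   0.0504  0.0013]
17 [ 0.08 -0.08 44.98] [-0.0027  0.0543  0.0013]
```

Emit:
apply_moves:
  motion: [0, 0, 0, -0.0006, 0.006, 0.001, -1, 0, 0, 0, -0.0006, 0.011, 0.001, -1, 0, 0, 0, -0.0006, 0.014, 0.001, -1, 0, 0, 0, -0.0006, 0.017, 0.001, -1, 0, 0, 5, 0.0007, 0.021, 0.001, -1, 0, 0, 10, 0.0015, 0.0253, 0.001, -1, 0, 0, 15, 0.002, 0.0295, 0.001, -1, 0, 0, 20, 0.002, 0.0338, 0.001, -1, 0, 0, 25, 0.002, 0.038, 0.001, -1, 0, 0, 30, 0.0013, 0.0422, 0.001, -1, 0, 0, 30, 0.0013, 0.0422, 0.001, -1, 0, 0, 30, 0.0013, 0.0422, 0.001, -1]

```text
time: 9.23
ee_pos: [577.5, -18.0, 23.4]
ee_rot: [-0.0, 0.961, 0.276, -0.0]
force: [-1.7, 0.6, 1.2]
width: -0.2
grasp_force: 0.7
```

```bash
python3 - <<'E'
from h import *
s=arm.state();print(s["ee_pos"],yaw(),s["force"],s["time"]);arc((548,-56),range(32,-2,-3),16)
pair("p5",[555,-45,30])
E
```

```text
[577.53022948 -18.02888678  23.38549259] 32.088110414514105 [-1.74076629  0.60205697  1.18026022] 9.2333
32 [-0.02  0.    0.09] [ 0.0008  0.0006 -0.0006]
29 [-0.02  0.    3.09] [ 0.0016  0.003  -0.0006]
26 [-0.02  0.    6.09] [ 0.0022  0.0055 -0.0006]
23 [-0.02  0.    9.09] [ 0.0028  0.0079 -0.0006]
20 [-0.02  0.   12.09] [ 0.0031  0.0105 -0.0006]
17 [-0.02  0.   15.09] [ 0.0034  0.013  -0.0006]
14 [-0.02  0.   18.09] [ 0.0035  0.0156 -0.0006]
11 [-2.000e-02  1.000e-02  2.109e+01] [ 0.0035  0.0181 -0.0006]
8 [-2.000e-02  1.000e-02  2.409e+01] [ 0.0033  0.0207 -0.0006]
5 [-2.000e-02  1.000e-02  2.709e+01] [ 0.003   0.0232 -0.0006]
2 [-2.000e-02  1.000e-02  3.009e+01] [ 0.0026  0.0257 -0.0006]
-1 [-2.000e-02  1.000e-02  3.309e+01] [ 0.0021  0.0282 -0.0006]
top crop origin [234 203] tcp px [[257.24387529 227.53507405]]
side crop origin [205 188] tcp px [[245.79673407 211.92320026]]
```

View pics/p5.png

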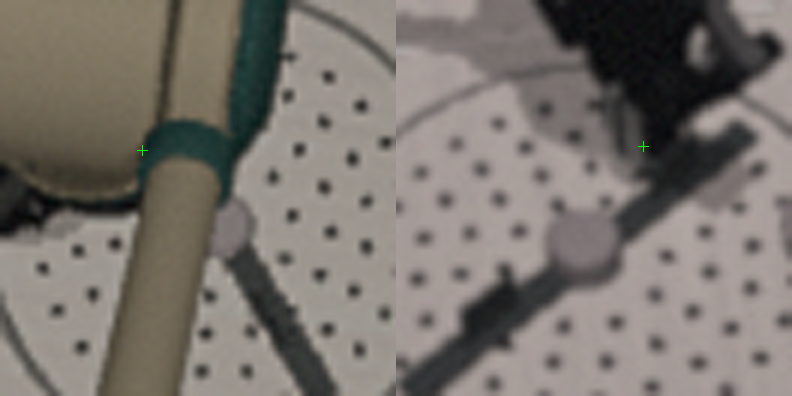

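The side crop shows the finger pressing the far tab at (665,150), with the bar turned about half way and the hub at (583,240). I'll continue the arc to just short of the stop.

Emit:
apply_moves:
  motion: [0, 0, 3, 0.001, 0.0027, 0, -1, 0, 0, 6, 0.0016, 0.0052, 0, -1, 0, 0, 9, 0.002, 0.0076, 0, -1, 0, 0, 12, 0.0024, 0.0101, 0, -1, 0, 0, 15, 0.0026, 0.0127, 0, -1, 0, 0, 18, 0.0027, 0.0152, 0, -1, 0, 0, 21, 0.0027, 0.0177, 0, -1, 0, 0, 24, 0.0026, 0.0202, 0, -1, 0, 0, 27, 0.0023, 0.0227, 0, -1, 0, 0, 30, 0.0018, 0.0252, 0, -1, 0, 0, 32, 0.0015, 0.027, 0, -1, 0, 0, 32, 0.0015, 0.027, 0, -1]

```text
time: 10.33
ee_pos: [592.5, -39.7, 23.1]
ee_rot: [-0.001, 1.0, -0.0, -0.001]
force: [-1.9, 1.4, 1.5]
width: -0.1
grasp_force: 1.1
```

Emit:
apply_moves:
  motion: [0, 0, 1, 0.0003, 0.0008, 0, -1, 0, 0, 2, 0.0005, 0.0016, 0, -1, 0, 0, 2, 0.0005, 0.0016, 0, -1, 0, 0, 2, 0.0005, 0.0016, 0, -1]

```text
time: 10.67
ee_pos: [593.5, -41.5, 23.1]
ee_rot: [-0.0, 1.0, -0.017, -0.0]
force: [-2.3, 2.6, 0.6]
width: 0.2
grasp_force: 1.1
```

```bash
python3 - <<'E'
from h import *
s=arm.state();print(s["ee_pos"],yaw(),s["force"],s["ft_torque"],s["time"]);arc((548,-56),[-2,-3,-4,-5,-6,-7],16)
E
```

```text
[593.54261232 -41.49658364  23.1471817 ] -1.9907633975752892 [-2.29431156  2.62648811  0.64114565] [ 0.34639806  0.27158491 -0.04645936] 10.6667
-2 [-0.02  0.01  0.01] [ 0.001   0.0001 -0.0009]
-3 [-0.02  0.01  1.01] [ 0.0013  0.0009 -0.0009]
-4 [-0.02  0.02  2.01] [ 0.0015  0.0017 -0.0009]
-5 [-0.02  0.02  3.01] [ 0.0018  0.0025 -0.0009]
-6 [-0.02  0.02  4.01] [ 0.002   0.0033 -0.0009]
-7 [-0.02  0.02  5.01] [ 0.0022  0.0042 -0.0009]
```

Emit:
apply_moves:
  motion: [0, 0, 1, 0.0003, 0.0007, 0, -1, 0, 0, 2, 0.0005, 0.0015, 0, -1, 0, 0, 2, 0.0005, 0.0015, 0, -1, 0, 0, 2, 0.0005, 0.0015, 0, -1]

```text
time: 11.0
ee_pos: [594.3, -43.3, 23.2]
ee_rot: [-0.0, 0.999, -0.035, 0.0]
force: [-1.9, 2.1, 0.3]
width: -0.1
grasp_force: 1.0
```

Emit:
apply_moves:
  motion: [0, 0, 0.5, 0.0002, 0.0005, 0, -1, 0, 0, 1, 0.0003, 0.0008, 0, -1, 0, 0, 1, 0.0003, 0.0008, 0, -1]

```text
time: 11.25
ee_pos: [594.5, -44.1, 23.3]
ee_rot: [-0.0, 0.999, -0.044, 0.0]
force: [-2.5, 2.2, -0.6]
width: -0.0
grasp_force: 1.0
```

```bash
python3 - <<'E'
from h import *
s=arm.state();print(s["ee_pos"],yaw(),s["force"],s["ft_torque"],s["time"])
E
```

```text
[594.49742991 -44.07481305  23.28755916] -5.041699422534877 [-2.5025188   2.15058656 -0.56865847] [ 0.39669464  0.19099834 -0.0080943 ] 11.25
```

Still turning freely, with no stop felt yet. Creeping further.

Emit:
apply_moves:
  motion: [0, 0, 0.5, 0.0002, 0.0004, 0, -1, 0, 0, 1, 0.0002, 0.0008, 0, -1, 0, 0, 1, 0.0002, 0.0008, 0, -1]

```text
time: 11.5
ee_pos: [594.6, -44.3, 23.3]
ee_rot: [-0.001, 0.999, -0.053, 0.0]
force: [-0.2, 3.7, -0.5]
width: -0.0
grasp_force: 2.1
```

```bash
python3 - <<'E'
from h import *
s=arm.state();print(s["ee_pos"],yaw(),s["force"],s["ft_torque"],s["time"])
E
```

```text
[594.64994623 -44.33076141  23.29218815] -6.065303744636085 [-0.24023313  3.73502708 -0.46330566] [ 0.7753066   0.15066587 -0.03080857] 11.5
```

The stop is reached: 0.2 mm of travel against 0.8 mm commanded, the torque doubled, and the position is where the left bar's stop predicted. I'll back off, lift and withdraw.

Emit:
apply_moves:
  motion: [0, 0, 0, 0, -0.005, 0, -1, 0, 0, 0, 0, -0.015, 0, -1, 0, 0, 0, 0, -0.02, -0.01, -1, 0, 0, 0, 0, -0.02, -0.04, -1, 0, 0, 0, 0, -0.02, -0.08, -1, 0, 0, 0, 0, -0.02, -0.12, -1, 0, 0, 0, -0.03, -0.02, -0.15, -1, 0, 0, 0, -0.06, -0.02, -0.18, -1, 0, 0, 0, -0.1, -0.02, -0.18, -1, 0, 0, 0, -0.14, -0.02, -0.18, -1, 0, 0, 0, -0.18, -0.02, -0.18, -1, 0, 0, 0, -0.22, -0.02, -0.18, -1]

```text
time: 12.5
ee_pos: [376.3, -1.7, 204.2]
ee_rot: [0.001, 0.999, -0.052, 0.001]
force: [0.4, -0.1, 0.5]
width: 0.2
grasp_force: 0.0
```

Emit:
apply_moves:
  motion: [0, 0, 0, -0.03, -0.02, 0, -1, 0, 0, 0, -0.05, -0.06, 0, -1, 0, 0, 0, -0.05, -0.1, 0, -1, 0, 0, 0, -0.05, -0.14, 0, -1, 0, 0, 0, -0.05, -0.18, 0, -1, 0, 0, 0, -0.05, -0.22, 0, -1, 0, 0, 0, -0.05, -0.26, 0, -1, 0, 0, 0, -0.05, -0.28, 0, -1, 0, 0, 0, -0.05, -0.28, 0, -1, 0, 0, 0, -0.05, -0.28, 0, -1]

```text
time: 13.33
ee_pos: [357.4, 282.7, 203.8]
ee_rot: [0.0, 0.999, -0.051, 0.001]
force: [-0.0, -0.3, -0.7]
width: 0.1
grasp_force: 0.0
```

```bash
python3 - <<'E'
from h import *
ims=[]
for n,(a,b,c,d) in {"top":(130,310,90,370),"side":(95,340,160,345)}.items():
    im=arm.snapshot(n)[:,:,::-1];im0=cv2.imread(f"pics/{n}0.png");print(n,px(n,arm.state()["ee_pos"]))
    cr=im[a:b,c:d];h=590//(2 if n=="top" else 1)
    ims.append(cv2.resize(cr,None,fx=1.8 if n=="top" else 1.5,fy=1.8 if n=="top" else 1.5,interpolation=cv2.INTER_CUBIC))
    if n=="top": print(bar(im,n,(270.5,240.5),36)[1],bar(im,n,(162,229),36)[1])
    k=cv2.absdiff(im,im0)[a:b,c:d].max(2)>40
    ims.append((k,))
H=max(ims[0].shape[0],ims[2].shape[0]);c=np.zeros((H,ims[0].shape[1]+ims[2].shape[1],3),np.uint8)
c[:ims[0].shape[0],:ims[0].shape[1]]=ims[0];c[:ims[2].shape[0],ims[0].shape[1]:]=ims[2];cv2.imwrite("pics/p6.png",c)
for l in("battery","gallipot","trial","lid"):print(l,[[round(float(v)) for v in x["rect"]] for x in arm.spot_in(l,"top")][:1])
print(arm.state()["time"])
E
```

```text
top [[103.04078787 327.18187462]]
-6.450018989318729 -6.273866077162455
side [[119.2323679   85.34236508]]
battery [[177, 145, 201, 172]]
gallipot [[240, 147, 275, 173]]
trial [[340, 247, 361, 266]]
lid [[98, 171, 337, 304]]
13.6333
```

View pics/p6.png

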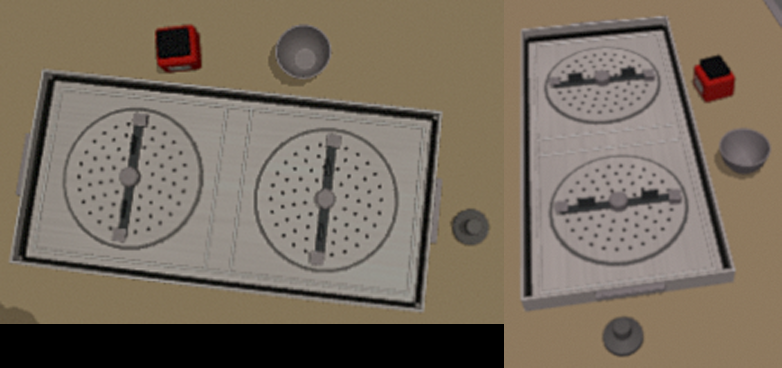

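Both bars now run hook to hook, at (140,118)–(120,236) and (333,138)–(316,258) in the crop. They measure −6.3° and −6.5°, against a lid yaw of about −6.2°. The lid and bystanders haven't moved, so I'm handing the job in.

```bash
python3 -c "
from cell import arm
print(arm.close_job())"
```

```text
the job is handed in; nothing more can be done
None
```

Both locking bars were turned clockwise to their stops with their ends under the hooks, the lid and surrounding items stayed where they were, and the job was handed in at about 13.6 s; no verdict was returned.

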